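# Stand the anchor post in the braiding board

## Task

Set up the braiding board for long straps: take the taller of the two wooden-handled posts out of the dark rack and put it in the board's hole that is farthest from the steel clamp bar. Keep hold of it until its shank is in the hole, push it fully home so that it stands upright with its collar down on the board, then let go. Leave the shorter post standing in the rack.

Things in the scene. Friction and masses are not known exactly. Their poses are not given: they have to be found in the camera images.
- post_grip (a point): Tall post, 101 mm, upright in a hole of the rack. Bottom up: steel shank 35 mm long, 14 mm thick, tip tapered to 7 mm; steel collar 36 mm wide, 6 mm thick, resting on the rack; light-wood handle 26 mm thick, 60 mm long. About 0.13 to 0.27 kg. This point: on its axis, half-way up the handle, 71 mm above the shank's end, 30 mm above the collar's top; good to grip. Fully home it is 86 mm above the table. z up the post.
- stub_grip (a point): Short post that stays in the other hole of the rack (fixed dark wood block 70 x 160 mm, 50 mm high, holes 90 mm apart; place and yaw vary): same shank and collar, but the light-wood handle is only 24 mm long (65 mm overall). This point is on its axis, half-way up the handle, 53 mm above the shank's end. z up the post.
- hole_far (a point): Centre of the mouth of the wanted hole, in the braiding board's top face 50 mm above the table: the hole nearest the board's bare end, 35 mm from it. Round, vertical, blind, 22 mm diameter, 42 mm deep, edge slightly chamfered. z up; y along the row towards the other two holes and the clamp bar.
- board: Braiding board, mid-brown wood, 100 x 250 mm, 50 mm high, fixed; place and yaw vary. Origin: centre of its underside, y along its length. Three equal holes on its centre line at y = -90 (the wanted one), -30 and +30 mm. A steel clamp bar 90 x 22 mm lies across it at y = +92 mm, 12 mm above the top, its two small knobs 24 mm.
Mind the look-alikes: they are no part of the job. What is shaped like the part that bears post_grip but green or red is not meant.

How it is judged (in metres and radians):
On the way:
1. the held post's shank is in the hole farthest from the clamp bar (at least 10 mm deep) (horizontal distance between post_grip and hole_far below 0.015 m and height (world z) of post_grip below 0.111 m and contact force between the fingers and post above 0.5 N), for 0.1 s.
At the end, for the whole second after the job is handed in: The tall post stands released and at rest in the hole farthest from the clamp bar, its axis within 15 mm of the hole's centre, its collar down on the board (within 5 mm), within 8 degrees of upright; the short post is still upright in the rack within 20 mm of where it was (horizontal distance between post_grip and hole_far below 0.015 m and height (world z) of post_grip between 0.081 and 0.091 m and angle between post_grip's own z axis and vertical below 0.15 rad and linear speed of post below 0.02 m/s and distance of stub_grip from where it was at the start of the episode below 0.02 m and angle between stub_grip's own z axis and vertical below 0.2 rad); the robot touches nothing.
It fails at once if the short post is pulled up out of its place or knocked (moved by more than 30 mm) (distance of stub_grip from where it was at the start of the episode above 0.03 m).
It also fails if it takes over 37 s, if anything falls off the work surface, if the arm or the gripper's body presses on something with over 40 N, if the wrist force passes 120 N, or if a joint passes its speed limit or range.

## Robot

A 6-joint arm with a two-finger parallel gripper is mounted at the origin on the work surface. World frame = base frame: x ahead of the robot, y to its left, z up, the work surface at z = 0. Lengths are in mm, angles in degrees, forces in N, time in s.
With the tool pointing down it reaches from about 350 to 850 mm from the base axis. Payload 8.1 kg.
Tool frame: the origin (TCP) lies at the very end of the fingers, on their centre line; the grasp point (between the pads) lies 19 mm behind it (r.grip_depth is the distance from the TCP to the grasp point, in mm); z points along the fingers, y is the direction in which the jaws open and shut (so a half turn about z gives the same grasp; the last joint's range is limited). The gripper opens to 85 mm and grips with 20 to 120 N. Pads are 22 mm wide; open, the fingers measure 114 mm over their backs; the gripper's body (76 mm by 85 mm) begins 54 mm behind the grasp point. The pads swing forward as they close: fully open they stand 13 mm farther back than shut.
Start: joints at [71.711, 7.471, 85.268, -0, 87.261, -4.893], TCP at [138.983, 583.686, 208.092] pointing down, gripper open.
Joint ranges: [-169.43, 169.43], [-51.17, 129.36], [1.28, 143.12], [-76.62, 256.62], [0, 156.53], [-152.29, 152.29]. Speed limits (degrees/s): [136.94, 136.94, 159.86, 180, 180, 180].

## Interface

Orientations are given as [roll, pitch, yaw] about the fixed x, y, z axes, in that order (R = Rz(yaw) Ry(pitch) Rx(roll)).
In Python, from bench import status, viewer, hand_in, r gives the robot as it stands.
- The arm moves only by the shell command python3 -m crank 'ROWS' [OPENING] [FORCE]. ROWS is a JSON object of lists of equal length, an entry for each row: "slide": the shift along the tool's x, y, z in m, a list of three; "twist": the turn about the tool's z in rad. A call has 1 to 8 rows; each row shifts and turns the commanded pose from where the row before left it, along the tool's axes as they then stand; what a row does not reach is not made up. A row lasts 1/10 s, in which the tool goes at most 50 mm and 8.59 degrees, less where a joint would pass 70% of its speed; a pose out of reach is approached as far as the arm can. A call with a gripper value outside its range is refused whole. OPENING is the closure, from 0 (fully open) to 1 (shut), set as the call begins (- or left out, the last holds). The fingers move at their own pace and stop on an object; FORCE is the grip in N (left out, the last holds). Time passes only in rows, so rows that do not move let the fingers close. It gives the time, the measured TCP pose, the force and the opening at its end, in the units of the state.
- status.sense(): the state, without advancing time (a new reading comes with each control period).
- viewer.snapshot(name): name is "scene" or "top"; returns a dict with "img" (384x512x3 uint8, red, green, blue), "fx", "fy", "cx", "cy" (pixels), "R" (3x3) and "t" (3): a world point X has camera coordinates R X + t. Camera axes: x right, y down, z forward; pixel columns grow to the right and rows downward; lengths in mm; the calibration is good to about 2 mm. A picture is of the moment at which its call begins. There is no depth.
- hand_in(): hands the job in, once; it reports no verdict.
The state is a dict: "time": time; "joint_pos": joint angles; "qd": joint speeds; "joint_efforts": joint torques, N m; "tool_pos": TCP position; "tcp_rot": TCP orientation; "ft_force": force on the tool from outside, world axes, zero at the start; "wrist_torque": the same for the moment, N m; "finger_gap": finger opening in mm.
Only numpy, scipy, OpenCV 4.12 (cv2) and the standard library are available. Lean on these libraries where they do the work, as an engineer would, in place of code of your own. Each camera call takes 0.05 s, during which the arm holds its last target.

## Working session

There is one attempt and no reset: what is moved stays moved. The work goes in short steps, Python scripts to look and compute and a shell command to move; the robot and the scene stay as the last step left them, time stands still between calls to the robot, and variables do not carry over. Pictures are saved under pics/ and viewed, and the job is handed in when it is done.

```bash
ls; mkdir -p pics; python3 - <<'E'
from bench import status, viewer, r
import cv2
print(status.sense(), r.grip_depth)
for n in("scene","top"):
    s=viewer.snapshot(n); cv2.imwrite(f"pics/{n}0.png",s["img"][:,:,::-1])
    print(n,{k:s[k] for k in s if k!="img"})
E
```

```text
pics
{'time': 0.0, 'joint_pos': array([ 7.17125307e+01,  7.51605462e+00,  8.53296051e+01, -1.96269147e-03,
        8.72616867e+01, -4.89494254e+00]), 'qd': array([ 0.04614566, -0.04518296, -0.03998474,  0.04640281, -0.03803042,
        0.05815199]), 'joint_efforts': array([ 2.66584226e-03, -5.69408834e+01, -5.00549591e+01,  1.08050128e-05,
        1.49672624e-02,  4.32974147e-06]), 'tool_pos': array([138.79463357, 583.11112997, 207.03148589]), 'tcp_rot': array([-1.79892878e+02, -7.20663399e-03,  1.66607562e+02]), 'ft_force': array([ 0.81960161, -0.19551685, -0.36447402]), 'wrist_torque': array([-0.00636125, -0.00878526, -0.02699841]), 'finger_gap': 85.58419867271675} 18.700000000000003
scene {'fx': 415.8669116012035, 'fy': 415.8669116012035, 'cx': 252.49333611286343, 'cy': 191.50771712212796, 'R': array([[ 0.49332334,  0.86980076, -0.00887178],
       [ 0.59342654, -0.34399481, -0.72767611],
       [-0.63598508,  0.35371486, -0.68586353]]), 't': array([-315.42712575, -261.61957949, 1242.64643133])}
top {'fx': 353.2907453348533, 'fy': 353.2907453348533, 'cx': 256.58717513001966, 'cy': 189.5312435454923, 'R': array([[-0.00343447, -0.9995334 , -0.03035094],
       [-0.99047684,  0.00757767, -0.13747073],
       [ 0.13763658,  0.02958976, -0.99004072]]), 't': array([ 33.58855548, 553.17674425, 880.31342103])}
```

View pics/scene0.png

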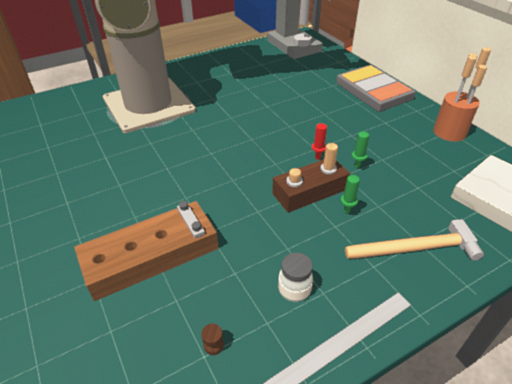

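View pics/top0.png

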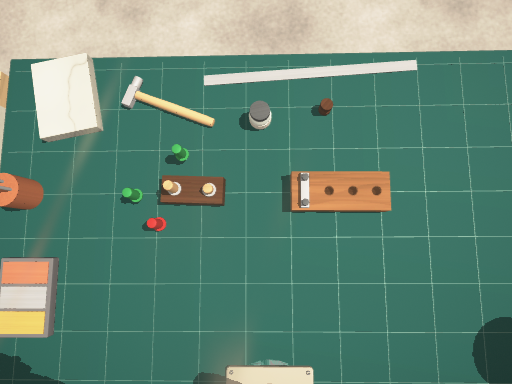

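The top view shows the tall post at about (170,187) on the rack's left end and the stub at (208,189). The board's holes are at (329,190), (353,190) and (377,190), and the clamp bar is at (305,190). The wanted hole is therefore the one at (377,190), which is (99,258) in the scene view. The green and red look-alikes stand close to the tall post. Next I'll measure these positions.

```bash
cat > h.py <<'E'
import numpy as np, cv2
def ray(s,u,v):
    d=s["R"].T@np.array([(u-s["cx"])/s["fx"],(v-s["cy"])/s["fy"],1.]); return -s["R"].T@s["t"], d
def onz(s,u,v,z):
    c,d=ray(s,u,v); return c+d*(z-c[2])/d[2]
def proj(s,X):
    p=s["R"]@np.asarray(X,float)+s["t"]; return np.array([s["fx"]*p[0]/p[2]+s["cx"],s["fy"]*p[1]/p[2]+s["cy"]])
def tri(a,b):
    (c1,d1),(c2,d2)=a,b
    t=np.linalg.lstsq(np.c_[d1,-d2],c2-c1,rcond=None)[0]
    p,q=c1+d1*t[0],c2+d2*t[1]; return (p+q)/2,np.linalg.norm(p-q)
E
python3 - <<'E'
from h import *
from bench import viewer
T=viewer.snapshot("top");S=viewer.snapshot("scene")
def crop(s,x0,y0,x1,y1,k,f):
    cv2.imwrite(f,cv2.resize(s["img"][y0:y1,x0:x1,::-1],None,fx=k,fy=k,interpolation=cv2.INTER_CUBIC))
crop(T,150,165,230,225,8,"pics/tr.png");crop(T,285,160,400,220,6,"pics/tb.png");crop(S,270,115,370,215,6,"pics/sr.png")
# holes: dark blobs on board
for n,s,box in(("top",T,(315,178,390,205)),("scene",S,(85,225,175,268))):
    x0,y0,x1,y1=box; g=cv2.cvtColor(s["img"],cv2.COLOR_RGB2GRAY)[y0:y1,x0:x1]
    m=(g<70).astype(np.uint8); k,_,st,c=cv2.connectedComponentsWithStats(m)
    for i in range(1,k):
        if st[i,4]>12: u,v=c[i]+[x0,y0]; print(n,"hole",u,v,st[i],onz(s,u,v,50).round(1))
# light wood
for n,s,box in(("top",T,(155,172,225,205)),("scene",S,(280,140,345,190))):
    x0,y0,x1,y1=box; h=cv2.cvtColor(s["img"],cv2.COLOR_RGB2HSV)[y0:y1,x0:x1]
    m=((h[...,0]>8)&(h[...,0]<28)&(h[...,1]>60)&(h[...,2]>140)).astype(np.uint8)
    k,_,st,c=cv2.connectedComponentsWithStats(m)
    for i in range(1,k):
        if st[i,4]>12: print(n,"wood",c[i]+[x0,y0],st[i]+[x0,y0,0,0,0])
E
```

```text
top wood [170.08219178 185.82191781] [162 180  17  13 146]
top wood [207.43010753 188.10752688] [202 183  12  11  93]
scene wood [329.71578947 155.51578947] [322 143  16  27 285]
scene wood [294.26056338 174.28873239] [289 168  12  15 142]
```

View pics/tr.png

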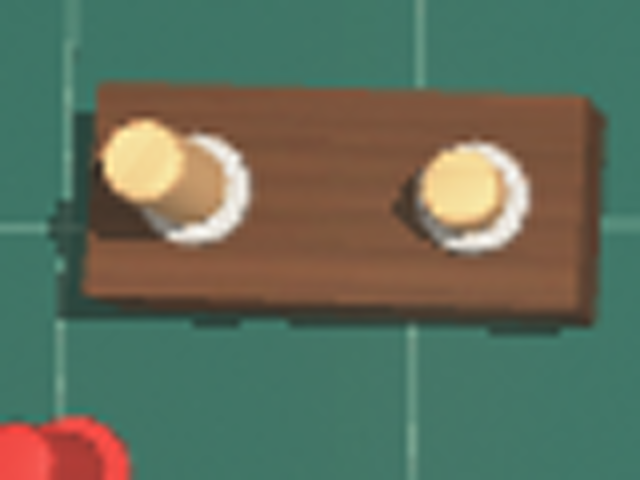

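View pics/tb.png

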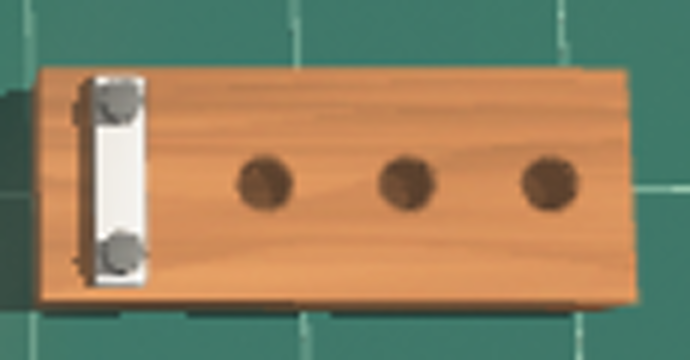

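View pics/sr.png

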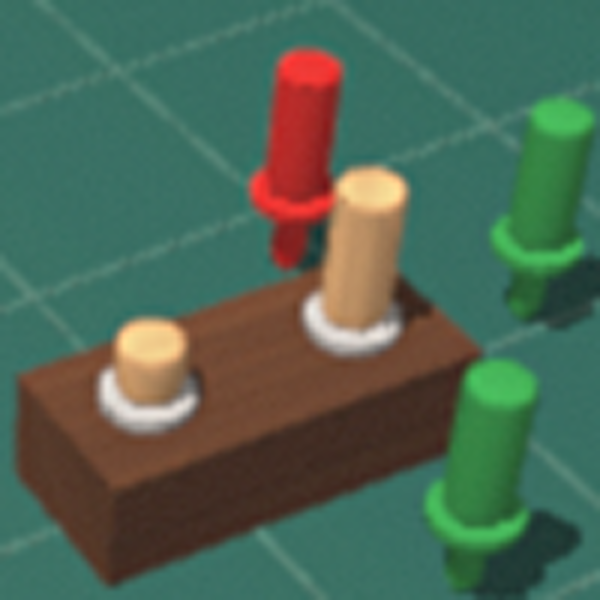

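```bash
python3 - <<'E'
from h import *
T=cv2.imread("pics/top0.png");S=cv2.imread("pics/scene0.png")
print(cv2.cvtColor(T,cv2.COLOR_BGR2GRAY)[184:198,318:386:2]); print(cv2.cvtColor(S,cv2.COLOR_BGR2GRAY)[250:266,88:112:2])
E
```

```text
[[150 150 151 153 153 154 154 154 154 153 153 153 153 154 154 154 154 153
  153 153 152 153 152 149 149 143 143 142 143 143 145 145 146 148]
 [152 152 152 152 152 140 143 153 152 153 153 153 154 152 153 152 152 140
  151 153 151 147 145 142 143 143 144 145 145 139 147 148 149 150]
 [162 161 162 162 144 105 110 160 160 159 159 160 160 159 159 159 136  99
  116 150 148 146 146 146 146 147 148 148 127 107 120 150 151 153]
 [164 164 164 162  85  76  76 125 162 162 161 161 161 160 159 155  78  72
   80 121 146 146 146 148 148 149 148 144  79  74  81 127 154 155]
 [166 165 166 159  76  73  72  94 161 163 162 162 162 161 161 132  72  71
   71 100 147 148 149 151 152 152 154 114  72  75  73 100 160 160]
 [168 168 168 145  86  83  70  75 165 168 167 167 166 166 162 108  84  72
   70  87 153 155 156 155 155 157 157  95  73  72  73  87 157 158]
 [168 167 167 128  83  83  71  72 162 166 165 166 166 157 155 106  85  79
   69  78 154 158 158 157 158 159 160  93  83  72  73  89 159 162]
 [167 167 167 128  83  83  71  71 163 166 165 161 158 156 155 107  85  77
   71  79 156 159 160 160 160 160 161  
[... 991 characters left out ...]
141 140 137 141 143 145 141 140 139]
 [141 141 143 142 134 129 133 140 144 142 141 140]
 [143 141 140 136 121 107 100 108 134 143 140 136]
 [142 142 141 122  99  80  78  93 115 143 138 134]
 [144 142 139 108  77  73  76  91 105 134 131 132]
 [142 144 128  89  70  75  76  92 100 130 132 129]
 [145 146 117  74  70  74  79  93 100 128 128 129]
 [145 144 111  69  72  75  76  89 102 128 126 124]
 [144 144 111  68  71  73  72  77 113 129 124 126]
 [144 142 120  71  67  72  69  87 123 126 126 134]
 [141 140 135  88  77  76  87 115 125 128 135 138]
 [140 139 137 122 102 102 122 125 129 135 138 137]
 [139 137 134 133 127 124 129 130 135 137 138 132]
 [136 134 131 129 128 128 134 136 138 136 133 129]]
```

The crops show the tall handle's top disc at top (167.9,185.1) and scene (331.8,146.3). The stub's disc is at top (207.4,188.2), and all three holes are clean dark discs. Now I'll refine these and intersect the rays.

```bash
cat > meas.py <<'E'
from h import *
from bench import viewer
def main():
    T=viewer.snapshot("top");S=viewer.snapshot("scene")
    P={}
    for n,s,box,th in(("top",T,(315,180,390,202),115),("scene",S,(85,225,175,268),100)):
        x0,y0,x1,y1=box; g=cv2.cvtColor(s["img"],cv2.COLOR_RGB2GRAY)[y0:y1,x0:x1]
        k,_,st,c=cv2.connectedComponentsWithStats((g<th).astype(np.uint8))
        for i in range(1,k):
            if st[i,4]>25: u,v=c[i]+[x0,y0]; print(n,"hole",(round(u,1),round(v,1)),st[i][2:],onz(s,u,v,50).round(1)); P.setdefault(n,[]).append((u,v))
    # top discs (bright wood in top view)
    for box,z in(((155,172,185,205),116),((195,172,225,205),80)):
        x0,y0,x1,y1=box; h=cv2.cvtColor(T["img"],cv2.COLOR_RGB2HSV)[y0:y1,x0:x1]
        m=((h[...,0]>8)&(h[...,0]<28)&(h[...,1]>60)&(h[...,2]>205)).astype(np.uint8)
        k,_,st,c=cv2.connectedComponentsWithStats(m); i=1+np.argmax(st[1:,4]); u,v=c[i]+[x0,y0]
        print("disc top",u,v,st[i],onz(T,u,v,z).round(1))
        w=((h[...,1]<50)&(h[...,2]>150)).astype(np.uint8)
        pts=cv2.findNonZero(w)
        (cx,cy),rr=cv2.minEnclosingCircle(pts); print(" collar",cx+x0,cy+y0,rr,onz(T,cx+x0,cy+y0,56).round(1))
    a=ray(T,167.4,184.6);b=ray(S,331.3,145.8);print("tall tri",tri(a,b)); print(onz(S,331.3,145.8,116))
    a=ray(T,207.1,187.8);b=ray(S,294.7,171.7);print("stub tri",tri(a,b)); print(onz(S,294.7,171.7,80))
main()
E
python3 meas.py
```

```text
top hole (np.float64(328.8), np.float64(190.1)) [ 9  9 65] [ 548.9 -154.2   50. ]
top hole (np.float64(352.2), np.float64(190.1)) [ 9  9 64] [ 548.5 -213.6   50. ]
top hole (np.float64(376.1), np.float64(190.1)) [ 9  9 66] [ 548.  -273.7   50. ]
scene hole (np.float64(91.1), np.float64(228.1)) [16 10 68] [ 468.5 -266.6   50. ]
scene hole (np.float64(111.0), np.float64(229.4)) [29 11 64] [ 491.5 -233.6   50. ]
scene hole (np.float64(160.4), np.float64(234.1)) [10  8 65] [ 551.4 -154.1   50. ]
scene hole (np.float64(90.8), np.float64(236.9)) [12  7 34] [ 491.1 -272.8   50. ]
scene hole (np.float64(129.9), np.float64(245.9)) [11  9 76] [ 550.5 -214.2   50. ]
scene hole (np.float64(159.7), np.float64(261.5)) [ 43  18 400] [ 613.  -178.3   50. ]
scene hole (np.float64(98.2), np.float64(258.5)) [11 10 78] [ 550.3 -273.8   50. ]
disc top 167.5125 184.575 [ 8  8 10 10 80] [556.3 242.4 116. ]
 collar 174.12068939208984 188.2586212158203 6.534786701202393 [555.9 242.2  56. ]
disc top 207.5 187.83333333333334 [ 8 11 11 10 78] [552.8 151.8  80. ]
 collar 208.5 189.25 6.731555938720703 [552.6 153.3  56. ]
tall tri (array([556.51933991, 243.204601  , 114.63457161]), np.float64(0.35101441288245255))
[557.91028394 242.15075519 116.        ]
stub tri (array([553.36560635, 153.43365578,  77.53517626]), np.float64(0.36650958202332323))
[555.72883177 151.88944586  80.        ]
```

```bash
python3 - <<'E'
from h import *
T=cv2.imread("pics/top0.png");h=cv2.cvtColor(T,cv2.COLOR_BGR2HSV)
from bench import viewer,status
s=viewer.snapshot("top"); H=h
for nm,m in(("green",(h[...,0]>50)&(h[...,0]<70)&(h[...,1]>170)&(h[...,2]>90)),("red",((h[...,0]<6)|(h[...,0]>174))&(h[...,1]>190)&(h[...,2]>120))):
    k,_,st,c=cv2.connectedComponentsWithStats(m.astype(np.uint8))
    for i in range(1,k):
        if st[i,4]>20: print(nm,c[i],st[i], onz(s,*c[i],60).round())
def delta(target):
    q=status.sense(); 
    from scipy.spatial.transform import Rotation as Ro
    R=Ro.from_euler("xyz",q["tcp_rot"],degrees=True).as_matrix(); print(q["tool_pos"],q["tcp_rot"]); return R.T@(np.array(target)-q["tool_pos"])
print(delta([556.5,242.4,207]))
E
```

```text
[138.92568294 583.56126136 207.84761538] [-1.79974486e+02 -2.84696263e-03  1.66606400e+02]
[-485.24340666 -235.15528844    0.92821842]
```

```bash
python3 - <<'E'
from h import *
from bench import viewer
s=viewer.snapshot("top")
for n,u,v,z in(("greenL",138,195,41),("greenTop",183,155,41),("red",160,224,41)): print(n,onz(s,u,v,z).round())
cv2.imwrite("pics/n.png",cv2.resize(s["img"][135:240,115:235,::-1],None,fx=5,fy=5,interpolation=2))
E
```

```text
greenL [541. 341.  41.]
greenTop [647. 225.  41.]
red [465. 280.  41.]
```

View pics/n.png

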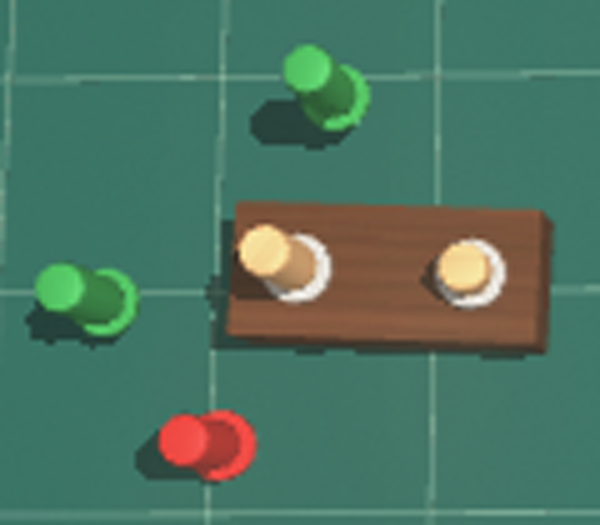

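The neighbours are at least 95 mm from the tall post, so the current yaw leaves clearance and I'll keep it. Moving above the post now.

```bash
python3 -m crank '{"slide":[[-0.040,-0.0195,0],[-0.040,-0.0195,0],[-0.040,-0.0195,0],[-0.040,-0.0195,0],[-0.040,-0.0195,0],[-0.040,-0.0195,0]],"twist":[0,0,0,0,0,0]}' 0 60
python3 -m crank '{"slide":[[-0.040,-0.0195,0],[-0.040,-0.0195,0],[-0.040,-0.0195,0],[-0.040,-0.0195,0],[-0.040,-0.0195,0],[-0.040,-0.0195,0],[0,0,0],[0,0,0]],"twist":[0,0,0,0,0,0,0,0]}'
cat >d.py <<'E'
from h import *
from bench import status
from scipy.spatial.transform import Rotation as Ro
def delta(t):
    q=status.sense(); R=Ro.from_euler("xyz",q["tcp_rot"],degrees=True).as_matrix()
    print(q["time"],q["tool_pos"].round(1),q["tcp_rot"].round(2),q["ft_force"].round(1),round(q["finger_gap"],1)); print("d",(R.T@(np.array(t)-q["tool_pos"])).round(1))
import sys; delta([float(a) for a in sys.argv[1:4]])
E
python3 d.py 556.5 242.4 67
```

```text
time: 1.0
tool_pos: [346.5, 413.0, 208.3]
tcp_rot: [180.0, 0.0, 166.6]
ft_force: [0.3, 0.7, 0.5]
finger_gap: 85.5
time: 1.8
tool_pos: [552.2, 243.9, 207.7]
tcp_rot: [-180.0, -0.0, 166.5]
ft_force: [-0.4, 0.5, -0.5]
finger_gap: 85.1
1.8 [552.2 243.9 207.7] [-1.7999e+02 -4.0000e-02  1.6647e+02] [-0.4  0.5 -0.5] 85.1
d [ -4.6  -0.4 140.7]
```

```bash
python3 -m crank '{"slide":[[-0.0045,-0.0005,0],[0,0,0.03],[0,0,0.03],[0,0,0.03],[0,0,0.03],[0,0,0.02],[0,0,0],[0,0,0]],"twist":[0,0,0,0,0,0,0,0]}'
python3 d.py 556.5 242.4 67
python3 - <<'E'
from h import *
from bench import viewer
for n in("top","scene"):
    s=viewer.snapshot(n); cv2.imwrite(f"pics/g1{n}.png",s["img"][:,:,::-1])
s=viewer.snapshot("scene");cv2.imwrite("pics/g1c.png",cv2.resize(s["img"][60:220,230:400,::-1],None,fx=3.5,fy=3.5,interpolation=2))
E
```

```text
time: 2.6
tool_pos: [555.5, 244.2, 68.6]
tcp_rot: [-180.0, -0.0, 166.7]
ft_force: [0.5, -0.0, 1.2]
finger_gap: 85.3
2.6 [555.5 244.2  68.6] [-1.8000e+02 -1.0000e-02  1.6668e+02] [ 0.5 -0.   1.2] 85.3
d [-1.4 -1.5  1.6]
```

View pics/g1c.png

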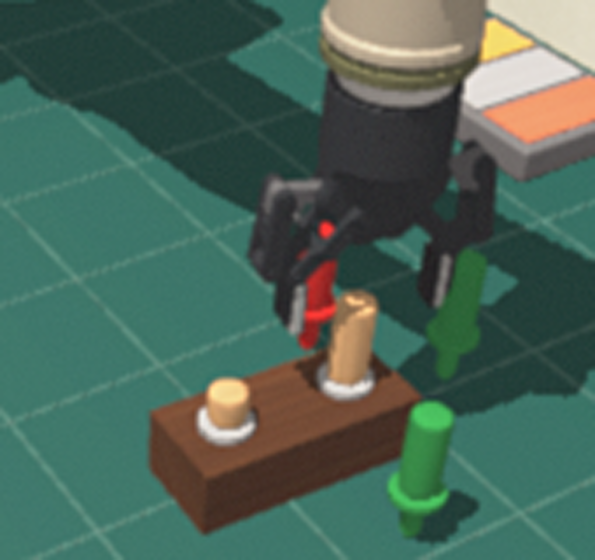

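View pics/g1top.png

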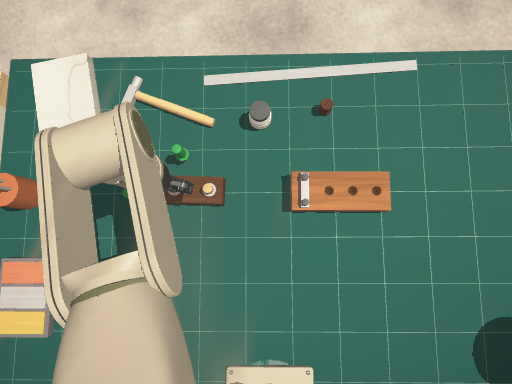

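The scene crop shows the tall handle, crop (352,340), between the open fingers at (292,310) and (437,280). The stub is clear of them. Closing the fingers.

```bash
python3 -m crank '{"slide":[[-0.0012,-0.0015,0],[0,0,0],[0,0,0],[0,0,0],[0,0,0],[0,0,0],[0,0,0],[0,0,0]],"twist":[0,0,0,0,0,0,0,0]}' 1 60
python3 -m crank '{"slide":[[0,0,0],[0,0,0],[0,0,0],[0,0,0]],"twist":[0,0,0,0]}'
python3 d.py 556.5 242.4 67
```

```text
time: 3.55
tool_pos: [557.1, 241.6, 68.5]
tcp_rot: [180.0, 0.0, 166.6]
ft_force: [0.1, -1.8, 4.4]
finger_gap: 23.8
time: 3.95
tool_pos: [557.1, 241.5, 68.5]
tcp_rot: [180.0, 0.0, 166.6]
ft_force: [-0.1, -1.6, 6.1]
finger_gap: 24.1
3.95 [557.1 241.5  68.5] [1.7999e+02 3.0000e-02 1.6660e+02] [-0.1 -1.6  6.1] 24.1
d [0.8 0.7 1.5]
```

Gripped, with a gap of about 24 mm on the 26 mm handle. Next I'll lift by 110 mm and look.

```bash
python3 -m crank '{"slide":[[0,0,-0.005],[0,0,-0.01],[0,0,-0.02],[0,0,-0.025],[0,0,-0.025],[0,0,-0.025],[0,0,0],[0,0,0]],"twist":[0,0,0,0,0,0,0,0]}'
python3 d.py 549 -273.8 180
python3 - <<'E'
from h import *
from bench import viewer
s=viewer.snapshot("scene");cv2.imwrite("pics/l1.png",cv2.resize(s["img"][40:220,230:420,::-1],None,fx=3.3,fy=3.3,interpolation=2))
E
```

```text
time: 4.75
tool_pos: [556.9, 241.8, 178.3]
tcp_rot: [180.0, 0.0, 166.6]
ft_force: [-0.1, -0.6, -3.8]
finger_gap: 23.9
4.75 [556.9 241.8 178.3] [1.7997e+02 4.0000e-02 1.6661e+02] [-0.1 -0.6 -3.8] 23.9
d [-111.6 -503.4   -1.9]
```

View pics/l1.png

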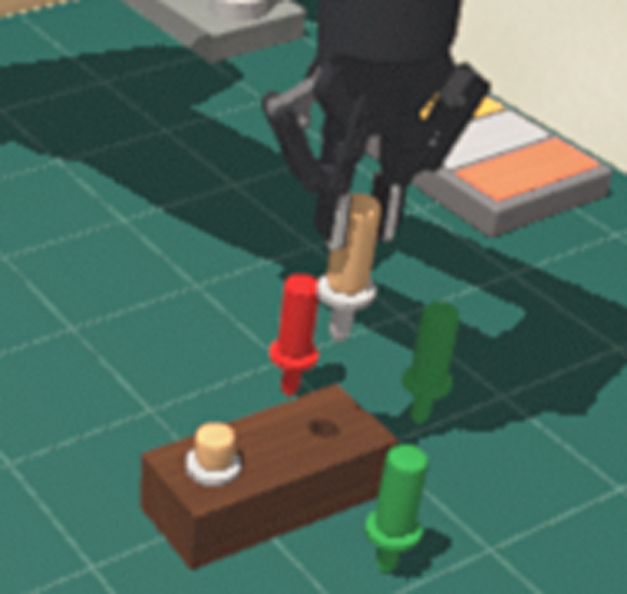

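The tall post is held upright, with its collar at crop (347,292) and shank tip at (340,335). The rack hole at (325,428) is empty and the stub at (213,450) hasn't moved. Carrying it over to the board.

```bash
python3 -m crank '{"slide":[[-0.003,-0.015,-0.005],[-0.007,-0.030,-0.005],[-0.009,-0.040,0],[-0.009,-0.040,0],[-0.009,-0.040,0],[-0.009,-0.040,0],[-0.009,-0.040,0],[-0.009,-0.040,0]],"twist":[0,0,0,0,0,0,0,0]}'
python3 -m crank '{"slide":[[-0.009,-0.040,0],[-0.009,-0.040,0],[-0.009,-0.040,0],[-0.009,-0.040,0],[-0.007,-0.030,0],[-0.003,-0.015,0],[0,0,0],[0,0,0]],"twist":[0,0,0,0,0,0,0,0]}'
python3 d.py 549 -273.8 180
```

```text
time: 5.6
tool_pos: [551.5, -52.7, 186.7]
tcp_rot: [-180.0, -0.1, 166.6]
ft_force: [0.2, -0.2, -2.4]
finger_gap: 23.9
time: 6.4
tool_pos: [549.6, -260.1, 187.1]
tcp_rot: [179.9, -0.1, 166.6]
ft_force: [-0.0, 0.4, -1.8]
finger_gap: 24.3
6.4 [ 549.6 -260.1  187.1] [ 1.7994e+02 -1.0000e-01  1.6657e+02] [-0.   0.4 -1.8] 24.3
d [ -2.6 -13.5   7.1]
```

```bash
python3 -m crank '{"slide":[[-0.0025,-0.0135,0],[0,0,0.01],[0,0,0.02],[0,0,0.02],[0,0,0.012],[0,0,0],[0,0,0],[0,0,0]],"twist":[0,0,0,0,0,0,0,0]}'
python3 d.py 549 -273.8 67
python3 - <<'E'
from h import *
from bench import viewer
s=viewer.snapshot("scene");cv2.imwrite("pics/p1.png",cv2.resize(s["img"][150:290,50:230,::-1],None,fx=4,fy=4,interpolation=2))
s=viewer.snapshot("top");cv2.imwrite("pics/p1t.png",cv2.resize(s["img"][160:230,310:410,::-1],None,fx=7,fy=7,interpolation=2))
E
```

```text
time: 7.2
tool_pos: [550.4, -274.6, 127.5]
tcp_rot: [-180.0, 0.1, 166.6]
ft_force: [0.5, 0.7, -1.6]
finger_gap: 24.2
7.2 [ 550.4 -274.6  127.5] [-1.7996e+02  1.1000e-01  1.6662e+02] [ 0.5  0.7 -1.6] 24.2
d [ 1.7  0.5 60.5]
```

View pics/p1.png

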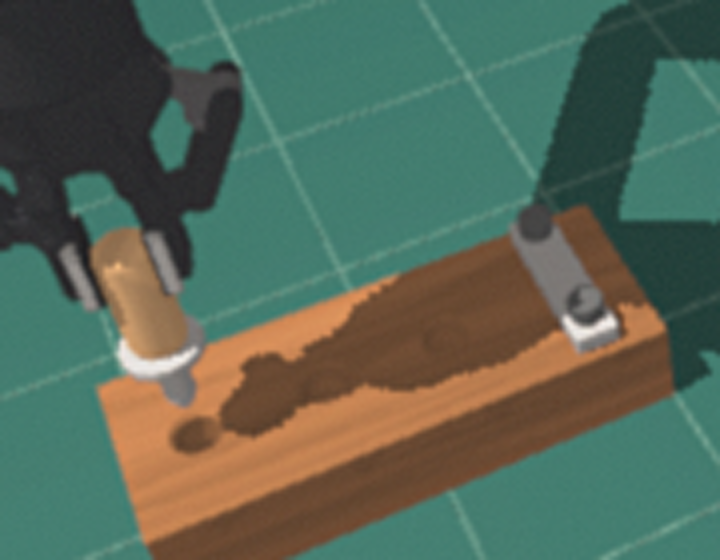

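View pics/p1t.png

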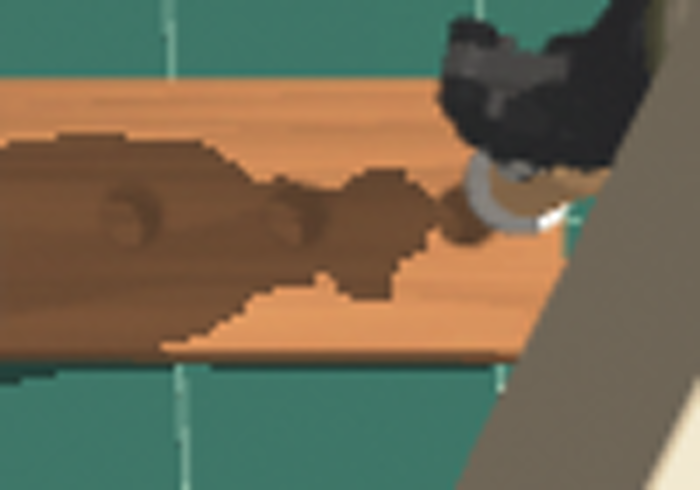

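The scene view shows the collar at crop (160,347), the shank tip at about (180,402) and the hole at (196,434). I'll check the lean and offset against where a vertical post at the TCP would project.

```bash
python3 - <<'E'
from h import *
from bench import viewer
s=viewer.snapshot("scene");t=viewer.snapshot("top")
for z in (74,109,112,115,175,50): print(z,(proj(s,[550.4,-274.6,z])-[50,150])*4+1.5,(proj(t,[550.4,-274.6,z])-[310,160])*7+3)
# collar in scene: bright low-sat pixels
for im,(x0,y0,x1,y1) in((s,(75,225,105,255)),(t,(372,180,395,196))):
    h=cv2.cvtColor(im["img"],cv2.COLOR_RGB2HSV)[y0:y1,x0:x1]
    m=((h[...,1]<60)&(h[...,2]>105)).astype(np.uint8);p=cv2.findNonZero(m)
    print(len(p),cv2.boundingRect(p),cv2.fitEllipse(cv2.convexHull(p)))
E
```

```text
74 [178.43181183 403.4431174 ] [488.41289813 197.74378582]
109 [156.62996599 352.51678083] [520.73202706 183.08488766]
112 [154.69346467 347.99336024] [523.62674506 181.7719384 ]
115 [152.74584263 343.44396309] [526.54207878 180.44963852]
175 [111.30154231 246.63535328] [589.5432181  151.87438554]
50 [192.58688067 436.5075563 ] [467.69205798 207.14208013]
218 (0, 0, 29, 28) ((10.251097679138184, 14.007120132446289), (30.365163803100586, 35.56822204589844), 78.97631072998047)
74 (5, 2, 18, 14) ((13.18253231048584, 8.906189918518066), (10.140589714050293, 21.528623580932617), 117.0836410522461)
```

The post sits about 1.5–2 mm towards +y of the TCP and has no notable lean. Against the hole it needs roughly (-1,-1) mm, and the clearance is 4 mm. Descending while watching the force.

```bash
python3 -m crank '{"slide":[[0.0007,-0.0012,0],[0,0,0.008],[0,0,0.008],[0,0,0.006],[0,0,0.005],[0,0,0.004],[0,0,0.003],[0,0,0]],"twist":[0,0,0,0,0,0,0,0]}'
python3 d.py 549 -273.8 67
python3 - <<'E'
from h import *
from bench import viewer
s=viewer.snapshot("scene");cv2.imwrite("pics/p2.png",cv2.resize(s["img"][170:290,50:210,::-1],None,fx=4.5,fy=4.5,interpolation=2))
E
```

```text
time: 8.2
tool_pos: [548.3, -275.1, 91.5]
tcp_rot: [180.0, -0.0, 166.6]
ft_force: [-0.5, 0.3, -2.6]
finger_gap: 24.2
8.2 [ 548.3 -275.1   91.5] [ 1.7999e+02 -5.0000e-02  1.6661e+02] [-0.5  0.3 -2.6] 24.2
d [-0.3  1.4 24.5]
```

View pics/p2.png

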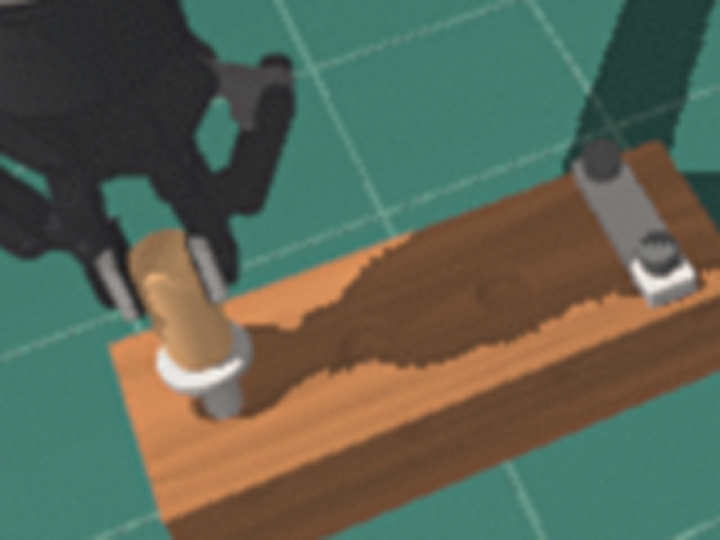

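The shank at (222,400) has entered the hole and there's no contact force. Continuing down.

```bash
python3 -m crank '{"slide":[[0,0,0.004],[0,0,0.004],[0,0,0.004],[0,0,0.003],[0,0,0.003],[0,0,0],[0,0,0]],"twist":[0,0,0,0,0,0,0]}'
python3 d.py 549 -273.8 67
```

```text
time: 8.95
tool_pos: [548.6, -275.3, 74.0]
tcp_rot: [180.0, -0.0, 166.6]
ft_force: [0.2, 0.8, -1.6]
finger_gap: 24.2
8.95 [ 548.6 -275.3   74. ] [ 1.800e+02 -1.000e-02  1.666e+02] [ 0.2  0.8 -1.6] 24.2
d [-0.1  1.5  7. ]
```

```bash
python3 -m crank '{"slide":[[0,0,0.002],[0,0,0.002],[0,0,0.001],[0,0,0],[0,0,0]],"twist":[0,0,0,0,0]}'
python3 d.py 549 -273.8 67
python3 -m crank '{"slide":[[0,0,0.001],[0,0,0],[0,0,0]],"twist":[0,0,0]}'
python3 - <<'E'
from h import *
from bench import viewer
s=viewer.snapshot("scene");cv2.imwrite("pics/p3.png",cv2.resize(s["img"][170:290,50:210,::-1],None,fx=4.5,fy=4.5,interpolation=2))
E
```

```text
time: 9.45
tool_pos: [548.6, -275.3, 69.1]
tcp_rot: [180.0, -0.0, 166.6]
ft_force: [0.7, -0.5, -2.1]
finger_gap: 24.1
9.45 [ 548.6 -275.3   69.1] [180.   -0.  166.6] [ 0.7 -0.5 -2.1] 24.1
d [-0.   1.5  2.1]
time: 9.75
tool_pos: [548.9, -275.5, 68.5]
tcp_rot: [-180.0, 0.0, 166.6]
ft_force: [0.1, -0.0, 0.2]
finger_gap: 24.4
```

View pics/p3.png

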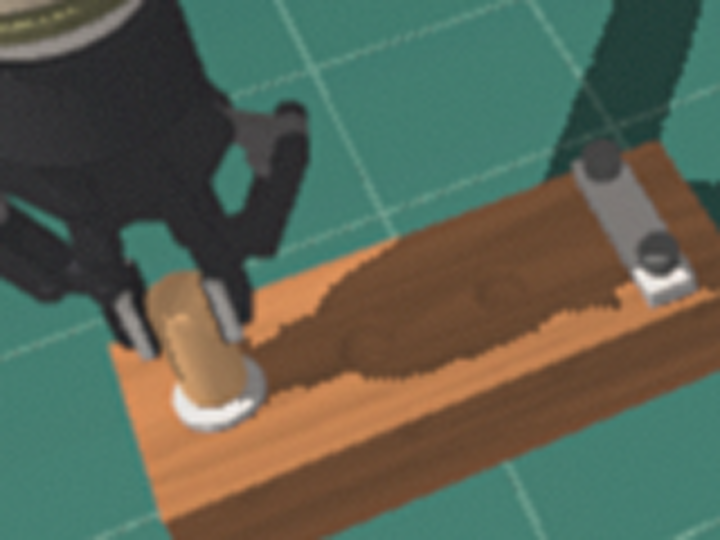

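The collar at (218,397) looks down on the board, and the held weight has come off the wrist. I'll push 1 mm more to confirm.

```bash
python3 -m crank '{"slide":[[0,0,0.001],[0,0,0],[0,0,0]],"twist":[0,0,0]}'
```

```text
time: 10.1
tool_pos: [549.1, -275.5, 68.5]
tcp_rot: [-180.0, 0.1, 166.6]
ft_force: [-2.9, 1.7, 7.5]
finger_gap: 24.1
```

Contact is firm: 7.5 N upward, and the TCP didn't drop any further. Now I'll release and retreat straight up.

```bash
python3 -m crank '{"slide":[[0,0,0],[0,0,0],[0,0,0],[0,0,0],[0,0,0],[0,0,0],[0,0,0],[0,0,0]],"twist":[0,0,0,0,0,0,0,0]}' 0
python3 -m crank '{"slide":[[0,0,-0.01],[0,0,-0.025],[0,0,-0.03],[0,0,-0.04],[0,0,-0.04],[0,0,0],[0,0,0]],"twist":[0,0,0,0,0,0,0]}'
python3 -m crank '{"slide":[[0.01,0.02,0],[0.02,0.03,0],[0.02,0.04,0],[0.02,0.04,0],[0.02,0.04,0],[0.02,0.03,0],[0,0,0],[0,0,0]],"twist":[0,0,0,0,0,0,0,0]}'
python3 - <<'E'
from h import *
from bench import viewer
for n in("top","scene"):
    s=viewer.snapshot(n); cv2.imwrite(f"pics/f{n}.png",s["img"][:,:,::-1])
    for nm,X in(("tip",[549,-273.8,116]),("collar",[549,-273.8,56]),("stubtop",[553,152,80])): print(n,nm,proj(s,X).round(1))
E
```

```text
time: 10.9
tool_pos: [548.7, -275.3, 67.1]
tcp_rot: [-180.0, 0.0, 166.6]
ft_force: [-0.6, -0.5, 0.7]
finger_gap: 85.2
time: 11.6
tool_pos: [549.6, -275.9, 214.7]
tcp_rot: [-179.9, 0.2, 166.6]
ft_force: [-0.5, -0.8, -0.8]
finger_gap: 85.3
time: 12.4
tool_pos: [487.2, -54.6, 211.0]
tcp_rot: [-180.0, -0.1, 166.7]
ft_force: [0.3, -0.3, 0.1]
finger_gap: 85.3
top tip [384.6 185.9]
top collar [376.8 189.4]
top stubtop [207.4 187.8]
scene tip [ 87.9 234.4]
scene collar [ 97.1 256. ]
scene stubtop [294. 171.]
```

View pics/fscene.png

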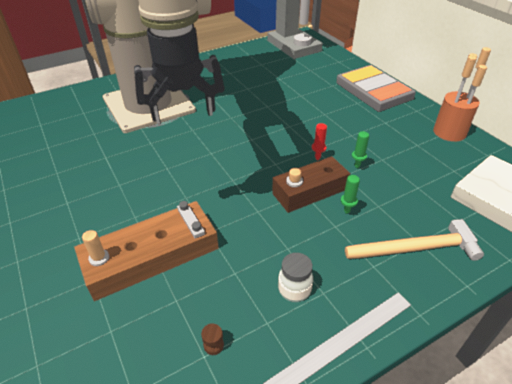

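View pics/ftop.png

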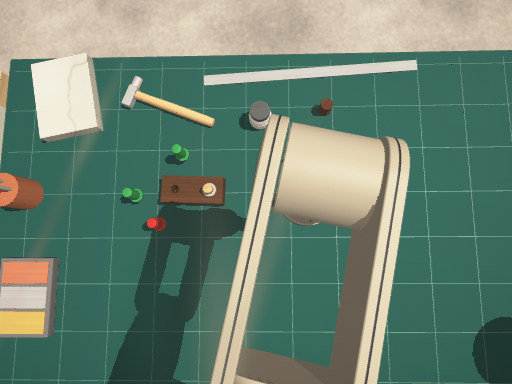

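The scene view shows the post in the hole nearest the bare end, with its collar at about (98,257), and the stub in place at (294,178). The handle top needs a closer check for lean.

```bash
python3 - <<'E'
from h import *
from bench import viewer
s=viewer.snapshot("scene");cv2.imwrite("pics/z.png",cv2.resize(s["img"][215:275,60:140,::-1],None,fx=9,fy=9,interpolation=2))
for X in([549,-273.8,116],[549,-273.8,56]): print((proj(s,X)-[60,215])*9+4)
E
```

```text
[255.29150421 178.53404165]
[338.30567834 373.10392531]
```

View pics/z.png

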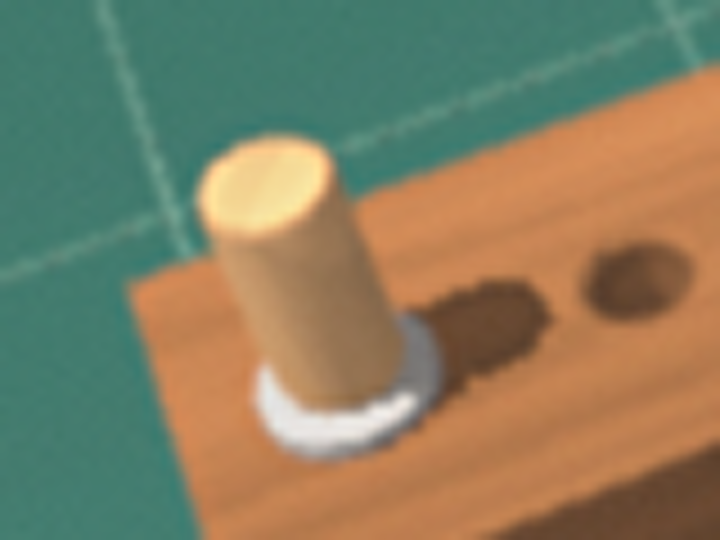

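The disc centre at (266,186) and the collar at about (348,385) are both shifted by the same roughly 1 px from prediction. So the post is upright and seated within the hole's clearance. Handing in.

```bash
python3 -c "
from bench import hand_in,status
q=status.sense();print(q['time'],abs(q['qd']).max(),q['ft_force']);print(hand_in())"
```

```text
12.55 0.5032188362878286 [-1.01991332 -0.49218571 -0.76484417]
the job is handed in; nothing more can be done
None
```

I moved the tall wooden post from the rack to the board hole farthest from the clamp bar and pushed it home until the collar touched. I then released it and handed the job in at about 12.6 s; `hand_in()` gives no verdict.

- **Seating:** pushing down 1 mm more met about 7.5 N with no further drop, so the collar is on the board.
- **Upright and centred:** in the last scene view the handle top and the collar were both off prediction by the same amount, about 1 px or 3–4 mm. A shared offset means no lean. It is larger than I expected from the camera calibration (about 2 mm) but no more than the hole's 4 mm clearance.
- **Not confirmed from above:** the arm hid the post in the final top view, so the placing rests on the scene view and the contact force.
- **Short post and robot:** the short post looked unmoved in both views, and the arm had backed away and was touching nothing.

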